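Start the nebuliser at its touch-free sensor

TASK

On the nebuliser with the single round dome, gently press the white start button fully down with the fingertips and let it spring back up. Then point down at the round sensor window on that same machine: centre the fingertips about 2.5 cm above its glass without touching it, keep still there for two seconds, and finish still pointing at it. Touch neither of its two windows, keep off the other nebuliser, and leave the small things on the counter where they are.

Things in the scene. Friction and masses are not known exactly. Their poses are not given: they have to be found in the camera images.
- neb_dome: nebuliser to start, fixed: cream housing 200 (x) by 180 (y) mm with ONE round clear dome (88 mm wide, centre at x +30 mm, top 138 mm high). Origin: centre of underside, on the counter; x to its back, z up. Front half (x -98 to -8 mm): flat grey deck 78 mm high, button in the middle, a window on either side. Back half 101 mm high, with the dome and at x +85 mm a handle 132 mm high
- neb_twin: the other nebuliser, to be left alone: same housing, deck, button and windows, but with TWO small upright cylinders (34 mm wide, tops at 136 mm) side by side in place of the dome. Same origin and axes. Which machine stands left or right changes
- start (a joint): travel of the start button of the dome machine in m: 0 up, 0.008 fully down; a spring returns it, fully down takes 5 N (rising steadily from 1.5 N)
- start_top (a point): centre of the top face of that start button: a white round cap 30 mm across in a round grey housing 46 mm across; the cap top is 102 mm above the counter when up, the housing 90 mm; in the middle of the deck, 55 mm in front of the machine's origin (this point moves down with the cap)
- round_window: the round sensor window of the dome machine: flat black glass disc, 30 mm across and 3 mm thick, lying on the deck 56 mm to the left or right of the button (the side changes). Origin at the centre of its underside, z up: the glass face is 3 mm above it
- oblong_window: the oblong window of the dome machine: flat black glass bar 40 by 16 by 3 mm (long along the machine's x) on the deck on the other side of the button. Not the one to point at. Origin at the centre of its underside
- vial: bystander: small capped medicine bottle, 32 mm across, 55 mm high, loose on the counter. Origin at the centre of its underside
- medicine_cup: bystander: small open white cup, 40 mm across, 35 mm high, loose. Origin at the centre of its underside
- mouthpiece: bystander: white plastic mouthpiece tube, 90 mm long, 26 mm wide, 26 mm high, lying along its x, loose. Origin under its middle

How it is judged (in metres and radians):
On the way, in this order (a step that is already met when the one before it is completed fails the run):
1. the fingertips press the dome machine's start button down (at least 5.5 mm of its 8 mm) (value of joint start above 0.0055 m and contact force between the fingers and neb_dome above 0.5 N), for 0.05 s.
2. the button is up again and the fingertips stay centred over the round window, just above it, for two seconds (1.8 s counts) (horizontal distance between the grasp point and round_window below 0.015 m and z of the grasp point in the frame of round_window between 0.03 and 0.068 m and value of joint start below 0.002 m), for 1.8 s.
At the end, for the whole second after the job is handed in: Still pointing at the dome machine's round window: the grasp point between the finger pads within 15 mm of its centre seen from above and 27 to 65 mm above its glass (fingertips, 19 mm lower, about 8 to 46 mm above it); button back up (under 2 mm down) (all of step 2); the robot touches nothing.
It fails at once if one of the dome machine's two windows is touched (contact force between any of the fingers, the arm and round_window above 0.3 N or contact force between any of the fingers, the arm and oblong_window above 0.3 N).
It fails at once if the dome machine or its button is pushed harder than 30 N (contact force between any of the fingers, the arm and neb_dome above 30 N).
It fails at once if the other nebuliser is touched (contact force between any of the fingers, the arm and neb_twin above 0.5 N).
It fails at once if a loose thing on the counter is lifted, carried or moved by more than 20 mm (distance of any of vial, medicine_cup, mouthpiece from where it was at the start of the episode above 0.02 m).
It also fails if it takes over 38 s, if anything falls off the work surface, if the arm or the gripper's body presses on something with over 40 N, if the wrist force passes 120 N, or if a joint passes its speed limit or range.

ROBOT

A 6-joint arm with a two-finger parallel gripper is mounted at the origin on the work surface. World frame = base frame: x ahead of the robot, y to its left, z up, the work surface at z = 0. Lengths are in mm, angles in rad, forces in N, time in s.
With the tool pointing down it reaches from about 200 to 875 mm from the base axis. Payload 3.4 kg.
Tool frame: the origin (TCP) lies at the very end of the fingers, on their centre line; the grasp point (between the pads) lies 19 mm behind it; y points along the fingers, x is the direction in which the jaws open and shut, and the axes are right-handed (so a half turn about y gives the same grasp; the last joint's range is limited). The gripper opens to 94 mm and grips with 3 to 60 N. Pads are 16 mm wide; open, the fingers measure 119 mm over their backs; the gripper's body (75 mm by 177 mm) begins 78 mm behind the grasp point.
Start: joints at [-1.309, 0.276, 1.505, -0, 1.361, -0.121], TCP at [214.776, -533.42, 205.493] pointing down, gripper open.
Joint ranges: [-2.89, 2.89], [-0.75, 2.08], [0.22, 2.7], [-1.18, 4.32], [0.11, 2.71], [-2.7, 2.7]. Speed limits (rad/s): [2.57, 2.57, 3.14, 3.14, 3.14, 3.14].

INTERFACE

Orientations are given as a rotation vector (axis times angle).
In Python, from bench import manip gives the robot as it stands.
- The arm moves only by the tool move_arm, never from a script. Its argument "targets" is text: rows parted by semicolons, each of 7 numbers parted by spaces: the shift along the tool's x, y, z normalised to -1 to 1, where 1 is 25 cm, then the turn, a rotation vector about the tool's x, y, z normalised to -1 to 1, where 1 is 8 degrees, then the opening, from -1 (shut) to 1 (fully open). A call has 1 to 5 rows; each row shifts and turns the commanded pose from where the row before left it, along the tool's axes as they then stand; what a row does not reach is not made up. A row lasts 1/8 s, in which the tool goes at most 62.5 mm and 10.7 degrees, less where a joint would pass 70% of its speed; a pose out of reach is approached as far as the arm can. A call with a number of a shift or a turn outside -1 to 1 is refused whole. A call with a gripper value outside its range is refused whole. The fingers move at their own pace and stop on an object; "force" is the grip in N (left out, the last holds). Time passes only in rows, so rows that do not move let the fingers close. It gives the time, the measured TCP pose, the force and the opening at its end, in the units of the state.
- manip.get_state(): the state, without advancing time (a new reading comes with each control period).
- manip.read_camera(name): name is "side" or "top" or "wrist"; returns (picture, depth): 400x640x3 uint8, blue, green, red; 400x640 float32, mm along the optical axis (not along the pixel's ray), 0 where there is no reading.
- manip.get_calibration(name): a dict with "intrinsics" (3x3 intrinsics, pixels), "R" (3x3) and "t" (3): a world point X has camera coordinates R X + t. Camera axes: x right, y down, z forward; pixel columns grow to the right and rows downward; lengths in mm; the calibration is good to about 2 mm. A picture is of the moment at which its call begins: read the wrist's pose just before it. get_calibration takes no time and is no camera call; for the wrist camera it gives the pose at the moment of the call.
- manip.close_job(): hands the job in, once; it reports no verdict.
The state is a dict: "time": time; "q": joint angles; "qd": joint speeds; "tau": joint torques, N m; "tcp_pos": TCP position; "ee_rot": TCP orientation; "contact_force": force on the tool from outside, world axes, zero at the start; "ft_torque": the same for the moment, N m; "gripper_width": opening from 0.0 (shut) to 1.0 (fully open).
Only numpy, scipy, OpenCV 4.12 (cv2) and the standard library are available. Lean on these libraries where they do the work, as an engineer would, in place of code of your own. Each camera call takes 0.05 s, during which the arm holds its last target.

## Working session

There is one attempt and no reset: what is moved stays moved. The work goes in short steps, Python scripts to look and compute and a tool call to move; the robot and the scene stay as the last step left them, time stands still between calls to the robot, and variables do not carry over. Pictures are saved under pics/ and viewed, and the job is handed in when it is done.

Besides the shell and the picture viewer there is one more tool, called by a JSON object that holds its "name" and its "arguments". move_arm: Moves the arm, as the interface text tells. Scaled input: -1 to 1 covers 25 cm each way for a shift and 8 degrees each way for a turn. Its arguments: {"type":"object","properties":{"targets":{"type":"string"},"force":{"type":"number"}},"required":["targets"]}

```bash
mkdir -p pics; python3 - <<'E'
from bench import manip
import cv2,numpy as np
s=manip.get_state();print(s)
for n in("top","side"):
    p,d=manip.read_camera(n);cv2.imwrite(f"pics/{n}0.png",p);np.save(f"{n}0.npy",d)
    c=manip.get_calibration(n);print(n,c)
E
```

```text
{'time': 0.0, 'q': array([-1.30898982e+00,  2.76580330e-01,  1.50608976e+00, -1.35050803e-05,
        1.36069131e+00, -1.20965570e-01]), 'qd': array([-1.54369039e-04,  5.22292683e-04,  6.37497105e-04,  1.13299174e-03,
        1.57310355e-06,  1.04764282e-04]), 'tau': array([ 3.04258414e-03, -4.04581547e+01, -2.37226528e+01,  7.04536051e-02,
        3.45873751e-02, -1.27338421e-04]), 'tcp_pos': array([ 214.623608  , -532.84943173,  204.630389  ]), 'ee_rot': array([-1.36513865,  0.92373534, -0.92151939]), 'contact_force': array([-0.42286466,  0.04457617, -0.44325355]), 'ft_torque': array([ 0.00409952, -0.0120648 ,  0.0575971 ]), 'gripper_width': 1.0035704127667002}
top {'intrinsics': array([[423.22058115,   0.        , 320.53684665],
       [  0.        , 423.22058115, 198.86742569],
       [  0.        ,   0.        ,   1.        ]]), 'R': array([[-4.75453923e-03, -9.99624335e-01,  2.69922834e-02],
       [-9.83281327e-01, -2.40140113e-04, -1.82092765e-01],
       [ 1.82030842e-01, -2.74067755e-02, -9.82910800e-01]]), 't': array([-33.18986756, 532.90585852, 950.62969364])}
side {'intrinsics': array([[386.59528732,   0.        , 313.97608075],
       [  0.        , 386.59528732, 203.86225946],
       [  0.        ,   0.        ,   1.        ]]), 'R': array([[ 0.95925766, -0.28182484, -0.01998749],
       [-0.22695585, -0.72649771, -0.64860783],
       [ 0.16827293,  0.62671831, -0.76086029]]), 't': array([-501.19364665,  166.42993863,  677.31639924])}
```

View pics/top0.png

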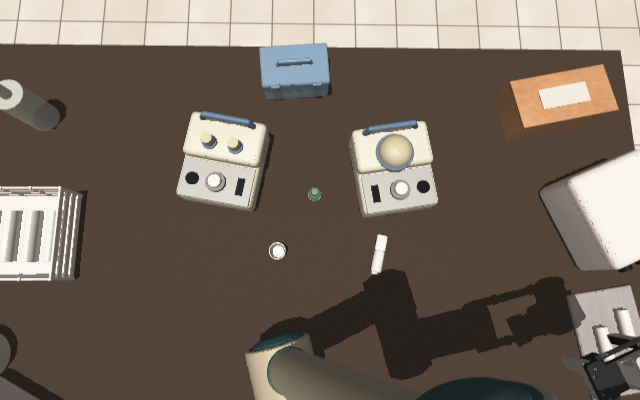

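View pics/side0.png

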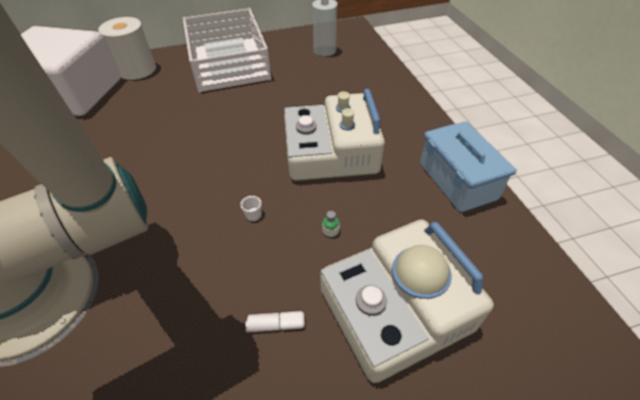

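The dome machine is on the right in the top view: button about (401,189), round window (423,187), oblong window (376,194). In the side view the button is about (371,297) and the round window (391,335). Next I'll measure these properly.

```bash
cat > h.py <<'E'
import numpy as np,cv2,json
from bench import manip
def cast(c,uv,z):
    K,R,t=c["intrinsics"],c["R"],c["t"]
    d=R.T@np.linalg.solve(K,[uv[0],uv[1],1.]);o=-R.T@t
    return o+d*(z-o[2])/d[2]
def blobs(mask,box):
    x0,y0,x1,y1=box
    m=np.zeros_like(mask);m[y0:y1,x0:x1]=mask[y0:y1,x0:x1]
    n,l,s,ce=cv2.connectedComponentsWithStats(m)
    return [(s[i][:5].tolist(),ce[i]) for i in range(1,n) if s[i][4]>25]
E
python3 - <<'E'
from h import *
for n,box in(("top",(362,172,436,208)),("side",(330,255,412,355))):
    p=cv2.imread(f"pics/{n}0.png");c=manip.get_calibration(n);d=np.load(n+"0.npy")
    g=p.max(2)
    print(n)
    for s,ce in blobs((g<60).astype(np.uint8),box): print(" dark",s,ce.round(1),cast(c,ce,81).round(1))
    for s,ce in blobs((p.min(2)>(205 if n=="top" else 190)).astype(np.uint8),box): print(" white",s,ce.round(1),cast(c,ce,102).round(1))
    x0,y0,x1,y1=box
    cv2.imwrite(f"pics/{n}c.png",cv2.resize(p[y0-20:y1+20,x0-20:x1+20],None,fx=5,fy=5,interpolation=0)[:600,:800])
    # depth heights
    for uv in ([(401,189),(423,187),(376,194)] if n=="top" else [(371,297),(391,335),(352,272)]):
        z=d[uv[1],uv[0]];X=c["R"].T@(z*np.linalg.solve(c["intrinsics"],[*uv,1.])-c["t"]);print(" depth",uv,X.round(1))
s=manip.get_state()
from scipy.spatial.transform import Rotation as Ro
print(Ro.from_rotvec(s["ee_rot"]).as_matrix().round(3))
E
```

```text
top
 dark [417, 181, 13, 12, 117] [422.9 186.4] [ 556.5 -270.6   81. ]
 dark [371, 185, 10, 17, 105] [375.5 193.4] [ 539.8 -160.1   81. ]
 white [396, 182, 12, 12, 113] [401.2 187.8] [ 548.6 -215.4  102. ]
 white [367, 201, 20, 7, 85] [374.6 204.9] [ 509.3 -154.   102. ]
 depth (401, 189) [ 545.4 -214.3  104.1]
 depth (423, 187) [ 555.4 -271.4   79. ]
 depth (376, 194) [ 538.3 -161.1   81.5]
side
 dark [341, 265, 23, 14, 153] [352.3 271.6] [ 540.3 -158.6   81. ]
 dark [382, 326, 19, 19, 269] [390.6 334.9] [ 556.7 -269.4   81. ]
 white [387, 255, 9, 6, 32] [391.3 256.7] [ 601.7 -162.6  102. ]
 white [330, 272, 71, 83, 1201] [362.1 323.4] [ 519.9 -250.2  102. ]
 white [362, 286, 20, 18, 278] [371.5 294.5] [ 548.5 -213.5  102. ]
 depth (371, 297) [ 545.9 -217.6  103.5]
 depth (391, 335) [ 556.8 -270.1   82.5]
 depth (352, 272) [ 539.6 -159.3   81.4]
[[ 0.373 -0.     0.928]
 [-0.928  0.002  0.373]
 [-0.002 -1.     0.   ]]
```

```bash
ls pics
```

```text
side0.png
sidec.png
top0.png
topc.png
```

Both cameras agree to within 2 mm. Button at (548.5,-214.5), round window at (556.6,-270), oblong window at (540,-159.4), with spacings of about 56 mm as given. I'll go above the button with the fingers shut.

{"name": "move_arm", "arguments": {"targets": "-0.034 0 0.086 0 0 0 -1; -0.068 0 0.171 0 0 0 -1; -0.068 0 0.171 0 0 0 -1; -0.068 0 0.171 0 0 0 -1; -0.068 0 0.171 0 0 0 -1", "force": 10}}

```text
time: 0.72
tcp_pos: [366.3, -387.9, 205.5]
ee_rot: [-1.366, 0.922, -0.922]
contact_force: [0.5, -0.7, -0.1]
gripper_width: 0.506
```

{"name": "move_arm", "arguments": {"targets": "-0.068 0 0.171 0 0 0 -1; -0.068 0.03 0.171 0 0 0 -1; -0.068 0.05 0.171 0 0 0 -1; -0.068 0.05 0.171 0 0 0 -1; -0.068 0.05 0.171 0 0 0 -1"}}

```text
time: 1.35
tcp_pos: [532.2, -228.9, 160.1]
ee_rot: [-1.366, 0.922, -0.922]
contact_force: [-0.1, -0.1, -0.2]
gripper_width: 0.005
```

{"name": "move_arm", "arguments": {"targets": "-0.034 0 0.086 0 0 0 -1; 0 0 0 0 0 0 -1; 0 0 0 0 0 0 -1"}}

```text
time: 1.72
tcp_pos: [547.4, -215.7, 160.6]
ee_rot: [-1.367, 0.923, -0.922]
contact_force: [-0.6, -0.7, 0.1]
gripper_width: 0.008
```

```bash
cat >> h.py <<'E'
def delta(T):
    from scipy.spatial.transform import Rotation as Ro
    s=manip.get_state();R=Ro.from_rotvec(s["ee_rot"]).as_matrix()
    print("t",s["time"],"tcp",s["tcp_pos"].round(1),"F",s["contact_force"].round(2),"w",round(s["gripper_width"],3))
    print(R.round(3)); print("tool delta mm",(R.T@(np.array(T)-s["tcp_pos"])).round(1),"norm",(R.T@(np.array(T)-s["tcp_pos"])/250).round(4))
E
python3 - <<'E'
from h import *
delta([548.5,-214.5,110])
for n in("top","side","wrist"):
    p,d=manip.read_camera(n);cv2.imwrite(f"pics/{n}1.png",p)
p,q=cv2.imread("pics/side1.png"),cv2.imread("pics/wrist1.png")
cv2.imwrite("pics/m1.png",np.vstack([cv2.resize(p[200:400,230:550],(640,300)),cv2.resize(q,(480,300)) if 0 else cv2.copyMakeBorder(cv2.resize(q,(480,300)),0,0,0,160,0)]))
E
```

```text
t 1.725 tcp [ 547.4 -215.7  160.6] F [-0.6  -0.69  0.11] w 0.008
[[ 0.374 -0.001  0.927]
 [-0.927 -0.     0.374]
 [ 0.    -1.    -0.001]]
tool delta mm [-0.7 50.6  1.5] norm [-0.0028  0.2023  0.0059]
```

View pics/m1.png

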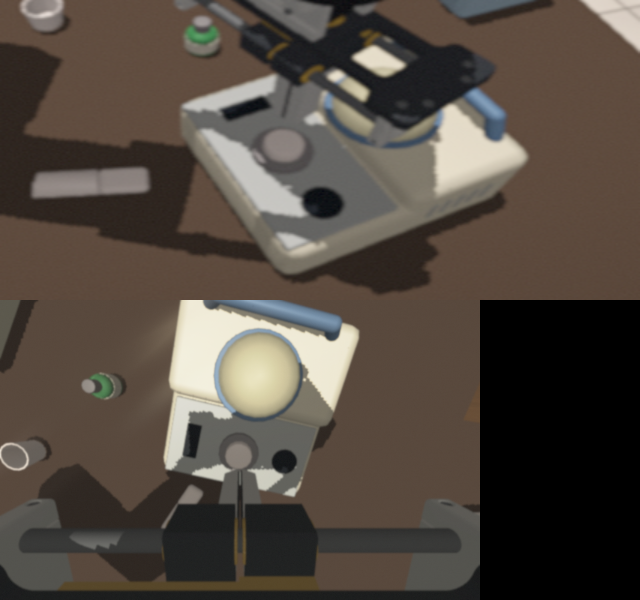

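The side view (upper half) shows the fingertips above the cap. The wrist view shows the shut fingertips at column 240 in line with the cap at 238. I'll descend to just above the cap.

{"name": "move_arm", "arguments": {"targets": "-0.002 0.06 0.004 0 0 0 -1; 0 0.08 0 0 0 0 -1; 0 0.048 0 0 0 0 -1; 0 0 0 0 0 0 -1; 0 0 0 0 0 0 -1"}}

```text
time: 2.5
tcp_pos: [549.1, -215.4, 113.8]
ee_rot: [-1.366, 0.922, -0.924]
contact_force: [-0.1, -0.6, -0.4]
gripper_width: 0.006
```

```bash
python3 - <<'E'
from h import *
delta([548.5,-214.5,94])
p,d=manip.read_camera("side");cv2.imwrite("pics/side2.png",cv2.resize(p[220:370,300:450],(600,600)))
E
```

```text
t 2.5 tcp [ 549.1 -215.4  113.8] F [-0.09 -0.59 -0.39] w 0.006
[[ 0.373  0.001  0.928]
 [-0.928 -0.     0.373]
 [ 0.001 -1.     0.   ]]
tool delta mm [-1.1 19.8 -0.2] norm [-0.0044  0.079  -0.001 ]
```

View pics/side2.png

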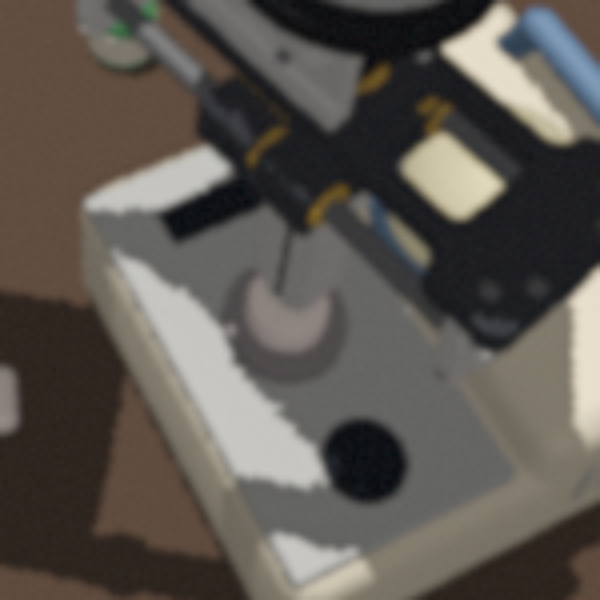

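The fingertips are over the middle of the cap, about 11 mm above it. I'll press slowly.

{"name": "move_arm", "arguments": {"targets": "0 0.02 0 0 0 0 -1; 0 0.016 0 0 0 0 -1; 0 0.008 0 0 0 0 -1; 0 0 0 0 0 0 -1"}}

```text
time: 3.05
tcp_pos: [548.7, -215.1, 102.4]
ee_rot: [-1.366, 0.923, -0.923]
contact_force: [-1.5, 0.3, 0.8]
gripper_width: 0.009
```

{"name": "move_arm", "arguments": {"targets": "0 0.008 0 0 0 0 -1; 0 0.008 0 0 0 0 -1; 0 0 0 0 0 0 -1"}}

```text
time: 3.42
tcp_pos: [548.9, -215.1, 98.6]
ee_rot: [-1.366, 0.923, -0.923]
contact_force: [-1.1, 0.6, 3.4]
gripper_width: 0.005
```

Force is 3.4 N, so the cap is about 4 mm down, as the spring figures predict. I'll press further.

{"name": "move_arm", "arguments": {"targets": "0 0.008 0 0 0 0 -1; 0 0.006 0 0 0 0 -1; 0 0 0 0 0 0 -1"}}

```text
time: 3.8
tcp_pos: [548.9, -215.1, 95.1]
ee_rot: [-1.366, 0.923, -0.923]
contact_force: [-0.4, 2.5, 4.6]
gripper_width: 0.005
```

{"name": "move_arm", "arguments": {"targets": "0 0.006 0 0 0 0 -1; 0 0 0 0 0 0 -1; 0 0 0 0 0 0 -1"}}

```text
time: 4.18
tcp_pos: [548.9, -215.2, 94.2]
ee_rot: [-1.366, 0.922, -0.923]
contact_force: [-1.7, 1.7, 7.8]
gripper_width: 0.009
```

7.8 N at z = 94.2 mm is past the 5 N end of travel, so the button is fully down. I'll lift off.

{"name": "move_arm", "arguments": {"targets": "0 -0.02 0 0 0 0 -1; 0 -0.04 0 0 0 0 -1; 0 -0.06 0 0 0 0 -1; 0 -0.04 0 0 0 0 -1; 0 0 0 0 0 0 -1"}}

```text
time: 4.8
tcp_pos: [549.5, -215.5, 134.6]
ee_rot: [-1.366, 0.921, -0.925]
contact_force: [0.6, -0.3, 0.3]
gripper_width: 0.006
```

```bash
python3 - <<'E'
from h import *
delta([556.6,-270,107])
E
```

```text
t 4.8 tcp [ 549.5 -215.5  134.6] F [ 0.64 -0.34  0.28] w 0.006
[[ 0.373  0.002  0.928]
 [-0.928 -0.001  0.373]
 [ 0.002 -1.     0.001]]
tool delta mm [ 53.2  27.7 -13.8] norm [ 0.2127  0.1108 -0.0552]
```

{"name": "move_arm", "arguments": {"targets": "0.06 0 -0.016 0 0 0 -1; 0.1 0 -0.026 0 0 0 -1; 0.052 0 -0.013 0 0 0 -1; 0 0.06 0 0 0 0 -1; 0 0.05 0 0 0 0 -1"}}

```text
time: 5.42
tcp_pos: [555.0, -269.0, 104.3]
ee_rot: [-1.366, 0.925, -0.921]
contact_force: [0.1, 0.3, -0.8]
gripper_width: 0.003
```

{"name": "move_arm", "arguments": {"targets": "0 0 0 0 0 0 -1; 0 0 0 0 0 0 -1; 0 0 0 0 0 0 -1; 0 0 0 0 0 0 -1"}}

```text
time: 5.92
tcp_pos: [556.1, -269.4, 106.5]
ee_rot: [-1.366, 0.922, -0.923]
contact_force: [0.2, 0.9, 0.0]
gripper_width: 0.006
```

```bash
python3 - <<'E'
from h import *
delta([556.6,-270,106.5])
p,d=manip.read_camera("side");q,_=manip.read_camera("wrist")
cv2.imwrite("pics/m3.png",np.hstack([cv2.resize(p[220:370,310:460],(400,400)),cv2.resize(q[100:400,200:500],(400,400))]))
c=manip.get_calibration("side")
for n in("side",):
  for s,ce in blobs((p.min(2)>120).astype(np.uint8),(345,270,400,320)): print(s,ce)
# depth at cap
  for uv in((371,297),(370,299),(367,296)):
    X=c["R"].T@(d[uv[1],uv[0]]*np.linalg.solve(c["intrinsics"],[*uv,1.])-c["t"]);print(uv,X.round(1))
E
```

```text
t 5.925 tcp [ 556.1 -269.4  106.5] F [0.21 0.93 0.02] w 0.006
[[ 0.374  0.001  0.928]
 [-0.928 -0.001  0.374]
 [ 0.001 -1.     0.001]]
tool delta mm [ 0.8 -0.   0.2] norm [ 0.0031 -0.      0.0007]
[361, 270, 20, 11, 119] [371.23529412 274.1512605 ]
[345, 274, 33, 33, 574] [359.62195122 288.85888502]
[345, 305, 11, 15, 78] [347.93589744 314.20512821]
(371, 297) [ 546.4 -216.8  101.8]
(370, 299) [ 543.4 -220.1  103.5]
(367, 296) [ 541.3 -213.9  102.3]
```

View pics/m3.png

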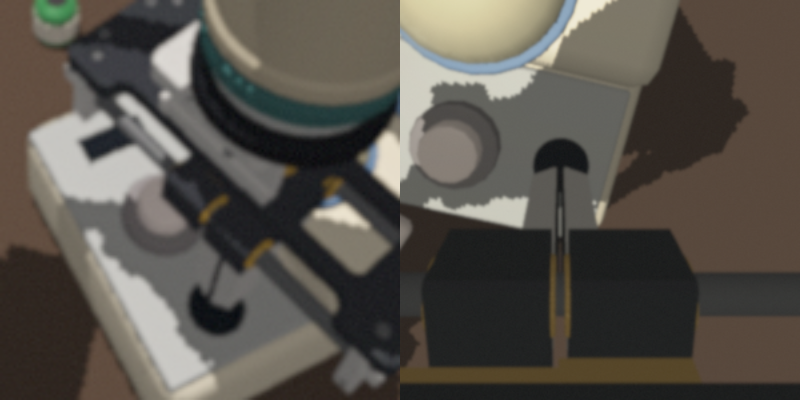

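In the wrist view the fingertips and the glass disc are both at column 560, so they are in line, and the side view shows a clear gap. Depth puts the cap top at about 102 mm, so the button is up. I'll hold still here for more than 2 s.

{"name": "move_arm", "arguments": {"targets": "0 0 0 0 0 0 -1; 0 0 0 0 0 0 -1; 0 0 0 0 0 0 -1; 0 0 0 0 0 0 -1; 0 0 0 0 0 0 -1"}}

```text
time: 6.65
tcp_pos: [555.8, -269.4, 106.0]
ee_rot: [-1.366, 0.923, -0.923]
contact_force: [-0.6, 0.1, 0.2]
gripper_width: 0.003
```

{"name": "move_arm", "arguments": {"targets": "0 0 0 0 0 0 -1; 0 0 0 0 0 0 -1; 0 0 0 0 0 0 -1; 0 0 0 0 0 0 -1; 0 0 0 0 0 0 -1"}}

```text
time: 7.28
tcp_pos: [555.8, -269.4, 106.0]
ee_rot: [-1.366, 0.923, -0.923]
contact_force: [-0.1, 0.5, 0.8]
gripper_width: 0.004
```

{"name": "move_arm", "arguments": {"targets": "0 0 0 0 0 0 -1; 0 0 0 0 0 0 -1; 0 0 0 0 0 0 -1; 0 0 0 0 0 0 -1; 0 0 0 0 0 0 -1"}}

```text
time: 7.9
tcp_pos: [555.9, -269.5, 106.0]
ee_rot: [-1.366, 0.923, -0.923]
contact_force: [0.4, 0.3, 0.1]
gripper_width: 0.005
```

{"name": "move_arm", "arguments": {"targets": "0 0 0 0 0 0 -1; 0 0 0 0 0 0 -1; 0 0 0 0 0 0 -1; 0 0 0 0 0 0 -1; 0 0 0 0 0 0 -1"}}

```text
time: 8.52
tcp_pos: [555.8, -269.4, 105.9]
ee_rot: [-1.366, 0.923, -0.923]
contact_force: [0.3, 0.4, 0.0]
gripper_width: 0.007
```

```bash
python3 - <<'E'
from h import *
delta([556.6,-270,106.5])
print(manip.close_job())
E
```

```text
t 8.525 tcp [ 555.8 -269.4  105.9] F [0.26 0.45 0.03] w 0.007
[[ 0.373 -0.     0.928]
 [-0.928 -0.     0.373]
 [ 0.    -1.    -0.   ]]
tool delta mm [ 0.8 -0.6  0.5] norm [ 0.0033 -0.0022  0.002 ]
the job is handed in; nothing more can be done
None
```

I pressed the dome machine's start button fully down with the shut fingertips, let it spring back, and pointed at the round window. The job was handed in at 8.5 s with the arm still pointing there; no verdict was reported.

- **Press:** the fingertips reached z = 94.2 mm with 7.8 N at the end of travel. That is past the 5 N for fully down and well under the 30 N limit.
- **Button back up:** depth readings on the cap after lifting gave about 102 mm, its height when up.
- **Pointing:** the fingertips stayed about 25 mm above the glass and about 1 mm from the measured window centre for 2.6 s. The force readings were only sensor noise.
- **Measurements:** the two cameras agreed within about 2 mm, and the button-to-window spacing came out at about 56 mm, as given. No check failed or disagreed.
- **Not checked:** I took no closing picture of the loose things or the other nebuliser. The arm's path stayed well clear of both.

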